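# Post a reject bearing through a flap and latch the case

### The job

The small bearing is a reject: holding it in the gripper, push it down through the sprung flap in the top of the reject case's hood, let go of it inside and let the flap swing shut behind it. Then fasten the case's toggle latch: swing the wire bail over so that its crossbar drops behind the keeper hook, and press the lever past centre until it lies flat. Leave the two big bearings, the tape measure and the blue flange unit where they are.

Things in the scene. Friction and masses are not known exactly. Their poses are not given: they have to be found in the camera images.
- bearing_20: the small bearing (the reject): ground-steel insert bearing, 62 mm across, 38 mm high, 0.2 to 0.4 kg, lying flat. Origin: centre of its underside, z up. Outer ring (62 mm diameter) at heights 7 to 23 mm; the 40 mm inner ring stands above it up to 38 mm: grip it there from above. The only bearing that fits the flap
- reject_case: reject case, fixed to the desk: grey metal, 104 (x) x 284 (y) mm; origin mid footprint at desk level, x away from the robot, y left, z up (turned by its yaw). Right half (-y): hood 136 mm high, a hollow bin, inside floor 7 mm up, inside x -45 to 45, y -135 to -9 mm, flap in its top. Left half: solid, 60 mm high (the deck), carries the latch; the hood's foot flange on it ends at y 43
- opening (a point): centre of the opening in the hood's top (x 0, y -73, z 136 mm of the case, the level of the top face). The opening is 80 mm in the case's x by 118 mm in its y and is closed by the flap. Room: a red rack beam crosses above the desk, 0.606 m ahead of the robot's axis and beyond, its underside only 0.55 m above the desk, so keep wrists low under it
- flap (a joint): flap angle (rad): 0 shut, level with the top; grows to 1.5 as it swings down into the bin. 3 mm steel plate, 77 mm in x by 114 mm in y, hinged along the far (+x) edge of the opening; a light spring (0.04 Nm shut, 0.07 Nm open; about 1 N at the near edge) shuts it again within half a second
- lever (a joint): latch lever angle (rad): 0 closed, flat, pointing to the case's +y (left); starts upright at 1.45 to 1.65, can go to 2.0 (leaning over the keeper). Steel plate 30 mm wide (x); friction holds it where it is left. With the bail hooked, closing it stretches the sprung bail and takes about 1 to 2 N at the tip; past dead centre, about 0.3 rad, it goes on to flat
- lever_pivot (a point): hinge axis of the lever, in the middle (x 0, y 75, z 74 mm of the case); the axis runs along the case's x
- lever_tip (a point): end of the lever, 60 mm from its pivot, in the middle of its width; the plate ends 3 mm further out. Closed, it lies 17 mm above the deck
- bail (a joint): bail angle relative to the lever (rad); its elevation, seen towards the keeper (-y), is this minus the lever's. Starts laid back at its stop, 3.4, leaning 10 to 20 degrees past vertical away from the keeper; pushed past vertical it falls by its weight onto the hood's flange. A U of 6 mm wire, 49 mm wide outside, 37 mm inside, hinged on the lever 16 mm from its pivot
- bail_bar (a point): middle of the bail's crossbar, 68 mm from the bail's hinge; the bar is 6 mm thick and 43 mm long along the case's x
- keeper (a point): where the middle of the crossbar must end: behind the keeper (-y side), under its lip. Axes as the case's; x 0, y 21, z 66.5 mm of the case. The keeper is a steel hook on the hood's foot flange, 28 mm wide (x), 14 mm high, 6 mm thick, its centre 6 mm to the +y side of this point; its lip reaches 3 mm over towards -y, 11 mm above it
- bearing_09: big insert bearing, 86 mm across, 53 mm high; origin centre of underside. Leave alone
- bearing_11: big insert bearing, 90 mm across, 55 mm high; origin centre of underside. Leave alone
- tape_measure: yellow tape measure, 35x72x59 mm, behind the case; origin under its centre. Leave alone
- flange_unit_1: blue oval flange bearing unit, 60x113x34 mm, behind the case; origin under its centre. Leave alone

How it is judged:
On the way, in this order (a step that is already met when the one before it is completed fails the run):
1. the small bearing, held in the gripper, is pushed down through the flap, at least 30 mm below the hood's top (x of bearing_20 in the frame of reject_case between -0.05 and 0.05 m and y of bearing_20 in the frame of reject_case between -0.137 and -0.005 m and z of bearing_20 in the frame of reject_case below 0.106 m and value of joint flap above 0.7 rad and contact force between the fingers and bearing_20 above 1 N), for 0.1 s.
2. the bearing lies released in the bin and the flap has shut behind it (x of bearing_20 in the frame of reject_case between -0.05 and 0.05 m and y of bearing_20 in the frame of reject_case between -0.137 and -0.005 m and z of bearing_20 in the frame of reject_case below 0.08 m and value of joint flap below 0.08 rad and contact force between the fingers and bearing_20 below 0.1 N and linear speed of bearing_20 below 0.05 m/s), for 0.2 s.
3. with the lever still up, the bail's crossbar lies down behind the keeper (z of bail_bar in the frame of keeper below 0.005 m and y of bail_bar in the frame of keeper between -0.022 and 0.004 m and value of joint lever above 0.6 rad), for 0.2 s.
At the end, for the whole second after the job is handed in: The small bearing lies at rest in the bin of the case, the flap is shut (within 0.08 rad), the bail's crossbar is hooked behind the keeper (within 6 mm of its place) and the lever lies flat (within 0.1 rad) (x of bearing_20 in the frame of reject_case between -0.05 and 0.05 m and y of bearing_20 in the frame of reject_case between -0.137 and -0.005 m and z of bearing_20 in the frame of reject_case below 0.08 m and value of joint flap below 0.08 rad and linear speed of bearing_20 below 0.02 m/s and value of joint lever below 0.1 rad and distance between bail_bar and keeper below 0.006 m); the robot touches nothing.
It fails at once if the 86 mm bearing is moved by more than 30 mm (distance of bearing_09 from where it was at the start of the episode above 0.03 m).
It fails at once if the 90 mm bearing is moved by more than 30 mm (distance of bearing_11 from where it was at the start of the episode above 0.03 m).
It fails at once if the tape measure is moved by more than 30 mm (distance of tape_measure from where it was at the start of the episode above 0.03 m).
It fails at once if the blue flange unit is moved by more than 30 mm (distance of flange_unit_1 from where it was at the start of the episode above 0.03 m).
It also fails if it takes over 58 s, if anything falls off the work surface, if the arm or the gripper's body presses on something with over 40 N, if the wrist force passes 120 N, or if a joint passes its speed limit or range.

### The arm

A 7-joint arm with a two-finger parallel gripper is mounted at the origin on a cart in front of the work surface, level with it; the furniture and walls round the work are solid. World frame = base frame: x ahead of the robot, y to its left, z up, the work surface at z = 0. Lengths are in m, angles in rad, forces in N, time in s.
With the tool pointing down it reaches from about 0.4 to 0.85 m from the base axis. Payload 10.4 kg.
Tool frame: the origin (TCP) lies on the centre line of the jaws, within the pads' length; the fingertips stand 11 mm ahead of it and the grasp point (between the pads) lies 8 mm behind it (manip.finger_overhang is the distance from the TCP to the fingertips, in m); z points along the fingers, y is the line along which they close (so a half turn about z gives the same grasp; the last joint's range is limited). The gripper opens to 85 mm and grips with 20 to 120 N. Pads are 22 mm wide; open, the fingers measure 114 mm over their backs; the gripper's body (76 mm by 85 mm) begins 54 mm behind the grasp point. The pads swing forward as they close: fully open they stand 13 mm farther back than shut.
Start: joints at [1.101, 0.332, -0.065, 1.46, 0.022, 1.35, -0.088], TCP at [0.27, -0.564, 0.242] pointing down, gripper open.
Joint ranges: [-2.6, 2.6], [-0.5, 2.12], [-1.47, 1.34], [0.16, 2.42], [-1.27, 4.41], [0.06, 2.06], [-2.6, 2.6]. Speed limits (rad/s): [2.22, 2.22, 2.79, 2.79, 3.14, 3.14, 3.14].

### API

Orientations are given as a unit quaternion [x, y, z, w].
In Python, from workcell import manip, imaging, workorder gives the robot as it stands.
- The arm moves only by the tool jog_arm, never from a script. Its argument "deltas" is a list of rows, each an object with "gripper": the opening, from 0 (shut) to 1 (fully open); "offset": the shift along the tool's x, y, z in m, a list of three; "rotation": the turn, a rotation vector about the tool's x, y, z in degrees, a list of three. In form: [{"gripper": gripper, "offset": [tx, ty, tz], "rotation": [ax, ay, az]}, ...]. A call has 1 to 20 rows; each row shifts and turns the commanded pose from where the row before left it, along the tool's axes as they then stand; what a row does not reach is not made up. A row lasts 1/10 s, in which the tool goes at most 50 mm and 8.59 degrees, less where a joint would pass 70% of its speed; a pose out of reach is approached as far as the arm can. A call with a gripper value outside its range is refused whole. The fingers move at their own pace and stop on an object; "newtons" is the grip in N (left out, the last holds). Time passes only in rows, so rows that do not move let the fingers close. It gives the time, the measured TCP pose, the force, the opening and the grip force at its end, in the units of the state.
- manip.get_obs(): the state, without advancing time (a new reading comes with each control period).
- imaging.camera(name): name is "scene" or "top" or "wrist"; returns the picture (400x640x3 uint8, blue, green, red); there is no depth.
- imaging.camera_model(name): a dict with "camera_matrix" (3x3 intrinsics, pixels), "world_to_cam" (4x4, takes a point from world to camera coordinates); the wrist camera has in their place "hand_eye" (4x4, takes a point from camera to tool coordinates, whose origin is the TCP and whose axes are the flange's). Camera axes: x right, y up, looking along -z (the intrinsics and any distortion apply to the point x, -y, -z); pixel columns grow to the right and rows downward; lengths in m; the calibration is good to about 2 mm. The wrist camera is an equidistant fisheye: a pixel r from the principal point sees the ray r / f radians off the axis. A picture is of the moment at which its call begins: read the wrist's pose just before it. camera_model takes no time and is no camera call.
- workorder.hand_in(): hands the job in; it is judged then, once.
The state is a dict: "clock": time; "joint_pos": joint angles; "joint_velocities": joint speeds; "tau": joint torques, N m; "position": TCP position; "ee_rot": TCP orientation; "ft_force": force on the tool from outside, world axes, zero at the start; "torque": the same for the moment, N m; "grip_width": opening from 0.0 (shut) to 1.0 (fully open); "grasp_force": force on a finger pad.
Only numpy, scipy, OpenCV 4.12 (cv2) and the standard library are available. Lean on these libraries where they do the work, as an engineer would, in place of code of your own. Each camera call takes 0.05 s, during which the arm holds its last target. There are 200 camera calls.

## Working session

There is one attempt and no reset: what is moved stays moved. The work goes in short steps, Python scripts to look and compute and a tool call to move; the robot and the scene stay as the last step left them, time stands still between calls to the robot, and variables do not carry over. Pictures are saved under pics/ and viewed, at most 10 in all, crops included, and the job is handed in when it is done.

Besides the shell and the picture viewer there is one more tool, called in YAML: its name, and indented under it one key for each argument. jog_arm: Moves the arm, as the interface text tells. Its arguments: {"type":"object","properties":{"deltas":{"type":"array","items":{"type":"object","properties":{"gripper":{"type":"number"},"offset":{"type":"array","items":{"type":"number"}},"rotation":{"type":"array","items":{"type":"number"}}}}},"newtons":{"type":"number"}},"required":["deltas"]}

```bash
ls; mkdir -p pics; python3 - <<'E'
from workcell import manip, imaging, workorder
import cv2, numpy as np
o=manip.get_obs(); print(o)
a=imaging.camera("scene"); b=imaging.camera("top")
cv2.imwrite("pics/scene.png",a); cv2.imwrite("pics/top.png",b)
for n in("scene","top","wrist"): print(n,imaging.camera_model(n))
E
```

```text
pics
{'clock': 0.0, 'joint_pos': array([ 1.10141523,  0.33287332, -0.06471301,  1.46093519,  0.02162621,
        1.34985901, -0.08850054]), 'joint_velocities': array([-1.55924999e-03,  1.06593978e-03,  9.16875845e-05, -4.20717896e-04,
        1.63557123e-04,  3.16458104e-04,  6.96697269e-04]), 'tau': array([-1.84342211e-04, -6.25455594e+01,  4.91713244e-02, -3.91600120e+01,
        1.62637507e-02,  9.90250090e-03,  1.00482580e-04]), 'position': array([ 0.26988835, -0.56334348,  0.24151797]), 'ee_rot': array([ 9.75147441e-01,  2.21555848e-01, -1.93070914e-04, -6.61583228e-04]), 'ft_force': array([-0.10242379, -0.62040512, -0.46225761]), 'torque': array([0.00682188, 0.0211782 , 0.03923616]), 'grasp_force': 0.0, 'grip_width': 1.0019262300211573}
scene {'camera_matrix': array([[378.49252053,   0.        , 320.37403059],
       [  0.        , 378.49252053, 198.86468296],
       [  0.        ,   0.        ,   1.        ]]), 'world_to_cam': array([[-0.82094666, -0.5710039 ,  0.00106115,  0.44144574],
       [ 0.42763151, -0.61358294,  0.66381267, -0.37525395],
       [-0.37838853,  0.545408
[... 461 characters left out ...]
   [-2.33400685e-01, -1.14067726e-02,  9.72313738e-01,
        -1.32788876e+00],
       [ 0.00000000e+00,  0.00000000e+00,  0.00000000e+00,
         1.00000000e+00]])}
wrist {'camera_matrix': array([[309.70691629,   0.        , 325.61928544],
       [  0.        , 309.70691629, 203.53564269],
       [  0.        ,   0.        ,   1.        ]]), 'hand_eye': array([[-1.11948380e-05,  9.51532460e-01,  3.07548335e-01,
         8.00783171e-02],
       [ 9.99999817e-01, -1.75357090e-04,  5.78942493e-04,
         8.98500071e-04],
       [ 6.04813355e-04,  3.07548285e-01, -9.51532284e-01,
        -1.31479609e-01],
       [ 0.00000000e+00,  0.00000000e+00,  0.00000000e+00,
         1.00000000e+00]])}
```

View pics/scene.png

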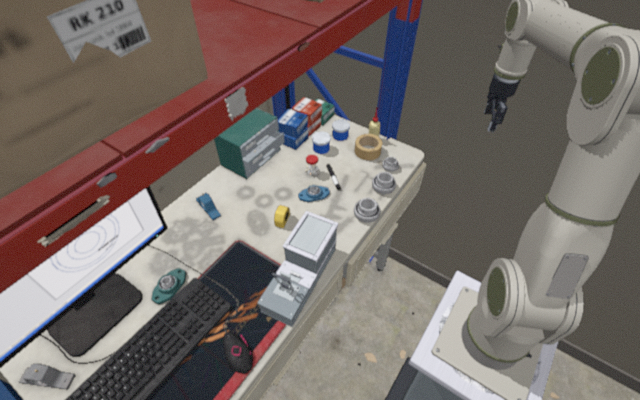

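View pics/top.png

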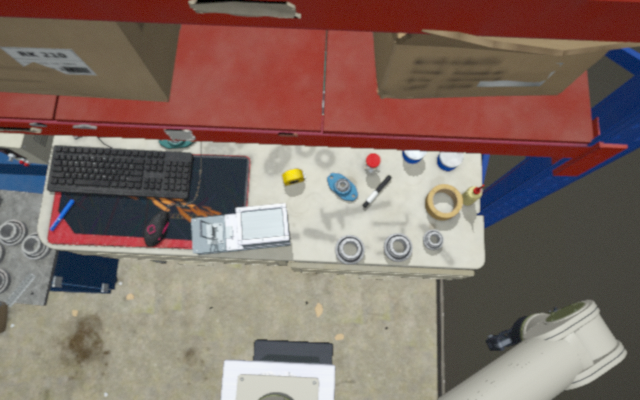

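The scene view shows the small bearing at (391,163), the case hood at (312,240) and the latch at (290,280). In the top view the small bearing is at (432,240), the hood top spans about (236..290, 206..249) and the latch is at (210,232). I'll enlarge the case.

```bash
cat > h.py <<'E'
from workcell import manip, imaging, workorder
import cv2, numpy as np
from scipy.spatial.transform import Rotation as R
def ray(cam,u,v):
    m=imaging.camera_model(cam);K=m["camera_matrix"];W=m["world_to_cam"]
    d=np.array([(u-K[0,2])/K[0,0],-(v-K[1,2])/K[1,1],-1.])
    return -W[:3,:3].T@W[:3,3], W[:3,:3].T@d
def onz(cam,u,v,z):
    c,d=ray(cam,u,v); return c+d*(z-c[2])/d[2]
def proj(cam,p):
    m=imaging.camera_model(cam);K=m["camera_matrix"];W=m["world_to_cam"]
    q=W[:3,:3]@np.asarray(p)+W[:3,3]; return K[0,2]-K[0,0]*q[0]/q[2],K[1,2]+K[1,1]*q[1]/q[2]
def wray(u,v,pos,quat):
    m=imaging.camera_model("wrist");K=m["camera_matrix"];H=m["hand_eye"]
    a=np.array([u-K[0,2],v-K[1,2]]);r=np.hypot(*a);t=r/K[0,0]
    d=np.array([np.sin(t)*a[0]/r,-np.sin(t)*a[1]/r,-np.cos(t)])
    Rm=R.from_quat(quat).as_matrix()
    return pos+Rm@H[:3,3], Rm@H[:3,:3]@d
def wproj(p,pos,quat):
    m=imaging.camera_model("wrist");K=m["camera_matrix"];H=m["hand_eye"]
    q=R.from_quat(quat).as_matrix().T@(np.asarray(p)-pos); q=H[:3,:3].T@(q-H[:3,3])
    t=np.arctan2(np.hypot(q[0],q[1]),-q[2]);a=np.array([q[0],-q[1]])/np.hypot(q[0],q[1])
    return K[0,2]+K[0,0]*t*a[0],K[1,2]+K[0,0]*t*a[1]
def tri(rays):
    A=np.zeros((3,3));b=np.zeros(3)
    for c,d in rays:
        d=d/np.linalg.norm(d);P=np.eye(3)-np.outer(d,d);A+=P;b+=P@c
    return np.linalg.solve(A,b)
E
python3 - <<'E'
from h import *
t=cv2.imread("pics/top.png");s=cv2.imread("pics/scene.png")
a=cv2.resize(t[200:260,185:300],(800,417),interpolation=cv2.INTER_CUBIC)
cv2.imwrite("pics/topc.png",a)
b=cv2.resize(s[205:330,255:345],(432,600),interpolation=cv2.INTER_CUBIC)
c=cv2.resize(t[225:257,418:448],(360,384),interpolation=cv2.INTER_CUBIC)
d=np.zeros((600,800,3),np.uint8);d[:,:432]=b;d[:384,436:796]=c
cv2.imwrite("pics/scc.png",d)
print(onz("top",433,239,.038),onz("scene",391,161,.038))
for p in((235,209),(288,206),(290,243),(236,249)):print(onz("top",*p,.136))
E
```

```text
[ 0.52185724 -0.43623652  0.038     ] [ 0.52201806 -0.43497583  0.038     ]
[0.56432313 0.13883599 0.136     ]
[ 0.57977745 -0.00859709  0.136     ]
[ 0.47591141 -0.02042293  0.136     ]
[0.45251838 0.1263578  0.136     ]
```

View pics/topc.png

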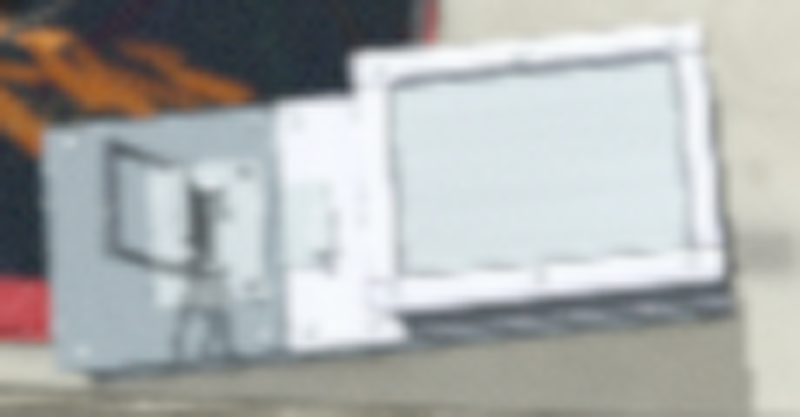

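View pics/scc.png

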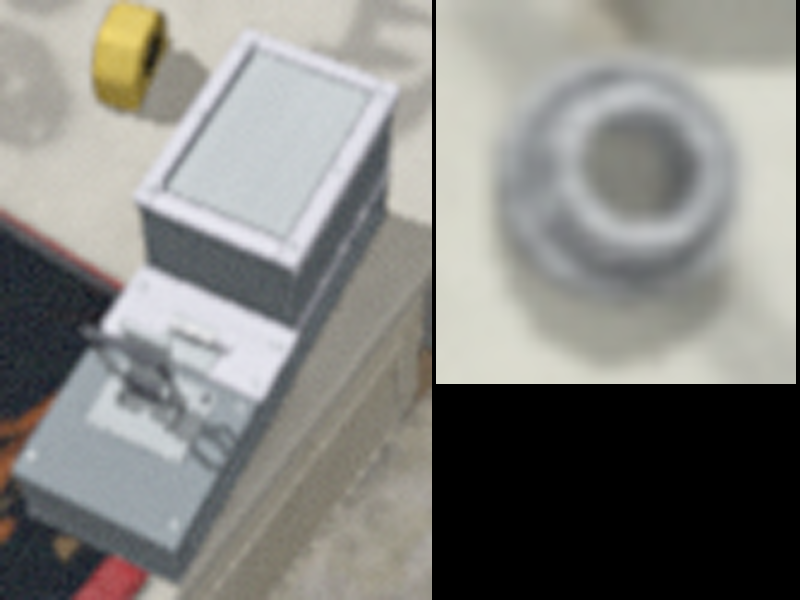

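The top crop shows the hood's corners at (352,55), (697,28), (725,278) and (370,312), with the flap inside them. The deck's left edge runs (43,128)-(57,372) and the bail bar (113,145)-(113,255). The lever stands near (200,220). In the second crop the small bearing's inner ring is centred at (636,165).

```bash
python3 - <<'E'
from h import *
T=lambda u,v,z:onz("top",185+u*115/800,200+v*60/417,z)
S=lambda u,v,z:onz("scene",255+u/4.8,205+v/4.8,z)
mod=[];obs=[]
def add(m,p): mod.append(m);obs.append(p[:2])
hx,y0,y1=52,-142,-2
for f,(c) in((T,[(352,55),(697,28),(725,278),(370,312)]),):
    # flap corners only (sharp)
    for (u,v),m in zip([(390,80),(670,58),(690,248),(403,275)],[(40,-14),(40,-132),(-40,-132),(-40,-14)]): add(m,T(u,v,.136))
    for (u,v),m in zip([(43,128),(57,372)],[(52,142),(-52,142)]): add(m,T(u,v,.06))
for (u,v),m in zip([(258,50),(370,98),(288,240),(165,190)],[(40,-132),(-40,-132),(-40,-14),(40,-14)]): add(m,S(u,v,.136))
for (u,v),m in zip([(15,470),(178,550)],[(52,142),(-52,142)]): add(m,S(u,v,.06))
M=np.array(mod)/1000;O=np.array(obs)
def fit(M,O):
    a=M-M.mean(0);b=O-O.mean(0)
    th=np.arctan2((a[:,0]*b[:,1]-a[:,1]*b[:,0]).sum(),(a*b).sum())
    c,s=np.cos(th),np.sin(th);Rm=np.array([[c,-s],[s,c]]);t=O.mean(0)-Rm@M.mean(0)
    return th,t,Rm,(O-(M@Rm.T+t))*1000
for sl in(slice(0,12),slice(0,6),slice(6,12)):
    th,t,Rm,r=fit(M[sl],O[sl]);print(np.degrees(th),t,np.round(r,1).tolist())
th,t,Rm,r=fit(M,O)
print("opening",Rm@[0,-.073]+t,"pivot",Rm@[0,.075]+t,"keeper",Rm@[0,.021]+t)
print("bar",Rm.T@(T(113,200,.15)[:2]-t))
b=onz("top",418+200/12,225+165/12,.038);print("bearing",b)
o=manip.get_obs();q=R.from_quat(o["ee_rot"]);print(q.as_matrix().round(3));
for n,p in(("b",b),):print("toolframe delta",q.inv().apply(b-o["position"]))
E
```

```text
8.49968601446389 [0.51447874 0.13290653] [[1.8, -3.7], [-1.4, 1.4], [1.0, 0.4], [2.4, -3.6], [1.4, -1.5], [1.4, -3.2], [-2.7, 3.7], [0.4, 7.2], [0.1, -0.6], [-2.1, 0.2], [-1.7, -0.3], [-0.7, 0.1]]
8.414395236943658 [0.51560511 0.1312089 ] [[0.7, -1.9], [-2.3, 3.2], [0.1, 2.0], [1.3, -2.0], [0.1, 0.2], [0.1, -1.6]]
8.585720520966055 [0.51335235 0.13460416] [[-1.8, 1.9], [1.3, 5.5], [1.2, -2.2], [-1.0, -1.6], [-0.3, -2.1], [0.6, -1.5]]
opening [0.52526843 0.06070832] pivot [0.50339344 0.20708279] keeper [0.51137485 0.15367589]
bar [0.00081114 0.09168586]
bearing [ 0.52283438 -0.44117267  0.038     ]
[[ 0.902  0.432 -0.001]
 [ 0.432 -0.902  0.001]
 [-0.    -0.001 -1.   ]]
toolframe delta [ 0.28089123 -0.00068655  0.20362441]
```

jog_arm:
  deltas:
    - {"offset": [0.04, 0, 0.01], "rotation": [0, 0, 0], "gripper": 1}
    - {"offset": [0.04, 0, 0.01], "rotation": [0, 0, 0], "gripper": 1}
    - {"offset": [0.04, 0, 0.01], "rotation": [0, 0, 0], "gripper": 1}
    - {"offset": [0.04, 0, 0.01], "rotation": [0, 0, 0], "gripper": 1}
    - {"offset": [0.04, 0, 0.01], "rotation": [0, 0, 0], "gripper": 1}
    - {"offset": [0.04, 0, 0.01], "rotation": [0, 0, 0], "gripper": 1}
    - {"offset": [0.04, 0, 0.01], "rotation": [0, 0, 0], "gripper": 1}
    - {"offset": [0, 0, 0.003], "rotation": [0, 0, -8], "gripper": 0.7}
    - {"offset": [0, 0, 0.003], "rotation": [0, 0, -8], "gripper": 0.7}
    - {"offset": [0, 0, 0.003], "rotation": [0, 0, -8], "gripper": 0.7}
    - {"offset": [0, 0, 0.003], "rotation": [0, 0, -8], "gripper": 0.7}
    - {"offset": [0, 0, 0.003], "rotation": [0, 0, -8], "gripper": 0.7}
    - {"offset": [0, 0, 0.003], "rotation": [0, 0, -8], "gripper": 0.7}
    - {"offset": [0, 0, 0.003], "rotation": [0, 0, -8], "gripper": 0.7}
    - {"offset": [0, 0, 0.003], "rotation": [0, 0, -8], "gripper": 0.7}
    - {"offset": [0, 0, 0], "rotation": [0, 0, 0], "gripper": 0.7}
    - {"offset": [0, 0, 0], "rotation": [0, 0, 0], "gripper": 0.7}

```text
clock: 1.8
position: [0.5224, -0.4426, 0.148]
ee_rot: [0.711, 0.703, 0.0, -0.0]
ft_force: [-1.0, -0.0, -0.5]
grip_width: 0.704
grasp_force: 0.0
```

```bash
python3 - <<'E'
from h import *
o=manip.get_obs();w=imaging.camera("wrist");cv2.imwrite("pics/w1.png",w)
print(o["clock"],o["position"],o["ee_rot"],o["grip_width"],o["joint_pos"].round(2),manip.finger_overhang)
p=np.array([.5228,-.4412,.038]);print(wproj(p,o["position"],o["ee_rot"]))
np.save("w1.npy",np.r_[o["position"],o["ee_rot"]])
E
```

```text
1.8 [ 0.52239622 -0.44263664  0.14801465] [ 7.11099694e-01  7.03091115e-01  8.16441982e-05 -3.19509776e-04] 0.7035103392866299 [ 0.89  0.55 -0.36  1.38  0.2   1.25  0.5 ] 0.011
(np.float64(324.3608189816009), np.float64(202.7081838026753))
```

View pics/w1.png

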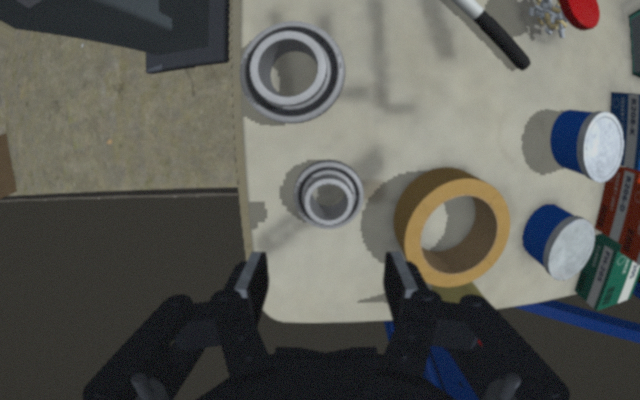

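The wrist picture shows the small bearing's inner ring at (329,199), the 90 mm bearing at (292,72) and the tape roll at (452,228). The fingers at x 253 and 400 straddle it.

```bash
python3 - <<'E'
from h import *
s=np.load("w1.npy");c,d=wray(329,199,s[:3],s[3:]);p=c+d*(.038-c[2])/d[2];print(p)
print(R.from_quat(s[3:]).inv().apply([p[0]-s[0],p[1]-s[1],.036-s[2]]))
E
```

```text
[ 0.52662301 -0.43806792  0.038     ]
[0.00455296 0.00421281 0.11201582]
```

jog_arm:
  newtons: 60
  deltas:
    - {"offset": [0.004, 0.003, 0.02], "rotation": [0, 0, 0], "gripper": 0.7}
    - {"offset": [0, 0, 0.03], "rotation": [0, 0, 0], "gripper": 0.7}
    - {"offset": [0, 0, 0.03], "rotation": [0, 0, 0], "gripper": 0.7}
    - {"offset": [0, 0, 0.02], "rotation": [0, 0, 0], "gripper": 0.7}
    - {"offset": [0, 0, 0.012], "rotation": [0, 0, 0], "gripper": 0.7}
    - {"offset": [0, 0, 0], "rotation": [0, 0, 0], "gripper": 0.7}
    - {"offset": [0, 0, 0], "rotation": [0, 0, 0], "gripper": 0.2}
    - {"offset": [0, 0, 0], "rotation": [0, 0, 0], "gripper": 0.2}
    - {"offset": [0, 0, 0], "rotation": [0, 0, 0], "gripper": 0.2}
    - {"offset": [0, 0, 0], "rotation": [0, 0, 0], "gripper": 0.2}
    - {"offset": [0, 0, 0], "rotation": [0, 0, 0], "gripper": 0.2}
    - {"offset": [0, 0, 0], "rotation": [0, 0, 0], "gripper": 0.2}

```text
clock: 3.05
position: [0.5267, -0.4394, 0.0383]
ee_rot: [0.71, 0.705, 0.0, 0.002]
ft_force: [0.4, 0.0, 6.7]
grip_width: 0.442
grasp_force: 61.1
```

jog_arm:
  deltas:
    - {"offset": [0, 0, -0.02], "rotation": [0, 0, 0], "gripper": 0.2}
    - {"offset": [0, 0, -0.04], "rotation": [0, 0, 0], "gripper": 0.2}
    - {"offset": [0, 0, -0.04], "rotation": [0, 0, 0], "gripper": 0.2}
    - {"offset": [0, 0, -0.04], "rotation": [0, 0, 0], "gripper": 0.2}
    - {"offset": [0, 0, -0.04], "rotation": [0, 0, 0], "gripper": 0.2}
    - {"offset": [0.02, 0, 0], "rotation": [0, 0, 0], "gripper": 0.2}
    - {"offset": [0.04, 0, 0], "rotation": [0, 0, 0], "gripper": 0.2}
    - {"offset": [0.04, 0, 0], "rotation": [0, 0, 0], "gripper": 0.2}
    - {"offset": [0.04, 0, 0], "rotation": [0, 0, 0], "gripper": 0.2}
    - {"offset": [0.04, 0, 0], "rotation": [0, 0, 0], "gripper": 0.2}
    - {"offset": [0.04, 0, 0], "rotation": [0, 0, 0], "gripper": 0.2}
    - {"offset": [0.04, 0, 0], "rotation": [0, 0, 0], "gripper": 0.2}
    - {"offset": [0.04, 0, 0], "rotation": [0, 0, 0], "gripper": 0.2}
    - {"offset": [0.04, 0, 0], "rotation": [0, 0, 0], "gripper": 0.2}
    - {"offset": [0.04, 0, 0], "rotation": [0, 0, 0], "gripper": 0.2}
    - {"offset": [0.04, 0, 0], "rotation": [0, 0, 0], "gripper": 0.2}
    - {"offset": [0.04, 0, 0], "rotation": [0, 0, 0], "gripper": 0.2}
    - {"offset": [0.02, 0, 0], "rotation": [0, 0, 0], "gripper": 0.2}

```text
clock: 4.85
position: [0.5283, 0.0455, 0.2168]
ee_rot: [0.708, 0.706, 0.0, -0.0]
ft_force: [-0.1, 1.2, -2.0]
grip_width: 0.44
grasp_force: 61.0
```

jog_arm:
  deltas:
    - {"offset": [0.01, 0, 0], "rotation": [0, 0, 8.2], "gripper": 0.2}
    - {"offset": [0.01, 0, 0], "rotation": [0, 0, 8.2], "gripper": 0.2}
    - {"offset": [0, 0, 0], "rotation": [0, 0, 8.2], "gripper": 0.2}
    - {"offset": [0, 0, 0], "rotation": [0, 0, 8.2], "gripper": 0.2}
    - {"offset": [0, 0, 0], "rotation": [0, 0, 8.2], "gripper": 0.2}
    - {"offset": [0, 0, 0], "rotation": [0, 0, 8.2], "gripper": 0.2}
    - {"offset": [0, 0, 0], "rotation": [0, 0, 8.2], "gripper": 0.2}
    - {"offset": [0, 0, 0], "rotation": [0, 0, 8.2], "gripper": 0.2}
    - {"offset": [0, 0, 0], "rotation": [0, 0, 8.2], "gripper": 0.2}
    - {"offset": [0, 0, 0], "rotation": [0, 0, 8.2], "gripper": 0.2}
    - {"offset": [0, 0, 0], "rotation": [0, 0, 0], "gripper": 0.2}

```text
clock: 5.95
position: [0.5303, 0.0612, 0.2164]
ee_rot: [0.998, 0.065, 0.0, 0.0]
ft_force: [-0.5, 0.0, -2.6]
grip_width: 0.442
grasp_force: 61.0
```

```bash
cat > go.py <<'E'
from h import *
import sys
O=np.array([.5145,.1325]);TH=np.radians(8.5)
C=np.array([[np.cos(TH),-np.sin(TH),0],[np.sin(TH),np.cos(TH),0],[0,0,1]])
def case(p): return C@np.asarray(p)+np.r_[O,0]
def state():
    o=manip.get_obs();q=R.from_quat(o["ee_rot"])
    print("t",round(o["clock"],2),"case tcp mm",(C.T@(o["position"]-np.r_[O,0])*1000).round(1),"tool axes in case\n",(C.T@q.as_matrix()).round(3),"q",o["joint_pos"].round(2),"g",round(o["grip_width"],3),round(o["grasp_force"],1),"F",o["ft_force"].round(1))
    return o,q
def delta(p): # case point mm -> tool delta
    o,q=state(); print("delta mm",(q.inv().apply(case(np.array(p)/1000)-o["position"])*1000).round(1))
if __name__=="__main__": delta([float(a) for a in sys.argv[1:4]])
E
python3 go.py -4 -73 210
python3 - <<'E'
from h import *
from go import *
o=manip.get_obs();w=imaging.camera("wrist");cv2.imwrite("pics/w2.png",w)
np.save("w2.npy",np.r_[o["position"],o["ee_rot"]])
for m in((.04,-.132,.136),(.04,-.014,.136),(-.04,-.014,.136),(-.04,-.132,.136)):print(np.round(wproj(case(m),o["position"],o["ee_rot"])))
E
```

```text
t 5.95 case tcp mm [  5.1 -72.9 216.4] tool axes in case
 [[ 1.    -0.018  0.   ]
 [-0.018 -1.    -0.   ]
 [ 0.     0.    -1.   ]] q [ 0.27  0.19 -0.53  1.72  0.1   1.26 -1.72] g 0.442 61.0 F [-0.5  0.  -2.6]
delta mm [-9.1  0.3  6.4]
[407. 171.]
[242. 174.]
[253. 272.]
[400. 270.]
```

View pics/w2.png

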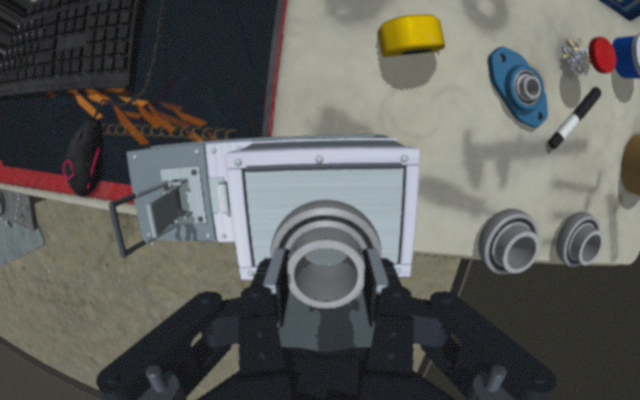

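The picture shows the flap's far corners at (243,170) and (405,168), within 3 px of the prediction, with the bearing held square over it.

jog_arm:
  deltas:
    - {"offset": [-0.005, 0, 0.015], "rotation": [0, 0, -1], "gripper": 0.2}
    - {"offset": [-0.004, 0, 0.015], "rotation": [0, 0, 0], "gripper": 0.2}
    - {"offset": [0, 0, 0.015], "rotation": [0, 0, 0], "gripper": 0.2}
    - {"offset": [0, 0, 0.02], "rotation": [0, 0, 0], "gripper": 0.2}
    - {"offset": [0, 0, 0.02], "rotation": [0, 0, 0], "gripper": 0.2}
    - {"offset": [0, 0, 0.02], "rotation": [0, 0, 0], "gripper": 0.2}
    - {"offset": [0, 0, 0.015], "rotation": [0, 0, 0], "gripper": 0.2}
    - {"offset": [0, 0, 0], "rotation": [0, 0, 0], "gripper": 0.2}
    - {"offset": [0, 0, 0], "rotation": [0, 0, 0], "gripper": 0.2}
    - {"offset": [0, 0, 0], "rotation": [0, 0, 0], "gripper": 0.2}

```text
clock: 7.0
position: [0.5222, 0.06, 0.0972]
ee_rot: [0.997, 0.075, 0.001, 0.0]
ft_force: [-1.1, 0.9, -1.6]
grip_width: 0.44
grasp_force: 60.9
```

```bash
python3 go.py -4 -73 210
```

```text
t 7.0 case tcp mm [ -3.1 -72.8  97.2] tool axes in case
 [[ 1.     0.002  0.001]
 [ 0.002 -1.    -0.   ]
 [ 0.001  0.    -1.   ]] q [ 0.25  0.29 -0.52  1.87  0.17  1.02 -1.75] g 0.44 60.9 F [-1.1  0.9 -1.6]
delta mm [  -0.8    0.2 -112.8]
```

Inserted, still held at 61 N. Release, wait, retract.

jog_arm:
  deltas:
    - {"offset": [0, 0, 0], "rotation": [0, 0, 0], "gripper": 0.65}
    - {"offset": [0, 0, 0], "rotation": [0, 0, 0], "gripper": 0.65}
    - {"offset": [0, 0, 0], "rotation": [0, 0, 0], "gripper": 0.65}
    - {"offset": [0, 0, 0], "rotation": [0, 0, 0], "gripper": 0.65}
    - {"offset": [0, 0, 0], "rotation": [0, 0, 0], "gripper": 0.65}
    - {"offset": [0, 0, -0.015], "rotation": [0, 0, 0], "gripper": 0.65}
    - {"offset": [0, 0, -0.02], "rotation": [0, 0, 0], "gripper": 0.65}
    - {"offset": [0, 0, -0.03], "rotation": [0, 0, 0], "gripper": 0.65}
    - {"offset": [0, 0, -0.03], "rotation": [0, 0, 0], "gripper": 0.65}
    - {"offset": [0, 0, -0.04], "rotation": [0, 0, 0], "gripper": 0.3}
    - {"offset": [0, 0, -0.03], "rotation": [0, 0, 0], "gripper": 0}
    - {"offset": [0, 0, 0], "rotation": [0, 0, 0], "gripper": 0}
    - {"offset": [0, 0, 0], "rotation": [0, 0, 0], "gripper": 0}

```text
clock: 8.3
position: [0.5218, 0.06, 0.2624]
ee_rot: [0.997, 0.075, 0.001, 0.0]
ft_force: [-1.3, 0.0, -0.3]
grip_width: 0.003
grasp_force: 0.0
```

```bash
python3 - <<'E'
from h import *
from go import *
o,q=state();w=imaging.camera("wrist");s=imaging.camera("scene")
cv2.imwrite("pics/w3.png",w);cv2.imwrite("pics/s3.png",s)
np.save("w3.npy",np.r_[o["position"],o["ee_rot"]])
d=np.zeros((600,800,3),np.uint8);d[:300,:800]=cv2.resize(w[100:280,80:560],(800,300));d[300:,:375]=cv2.resize(s[205:325,250:400],(375,300))
cv2.imwrite("pics/c3.png",d)
for lev in(1.45,1.65):
  L=case([0,.075+.016*np.cos(lev),.074+.016*np.sin(lev)])
  e=3.4-lev # elevation towards -y
  B=C.T@(L-np.r_[O,0])+.068*np.array([0,-np.cos(e),np.sin(e)])
  T=[0,.075+.06*np.cos(lev),.074+.06*np.sin(lev)]
  print(lev,"bar case",B,"tip",T,"px wrist bar,tip",wproj(case(B),o["position"],o["ee_rot"]),wproj(case(T),o["position"],o["ee_rot"]),"scene",proj("scene",case(B)),proj("scene",case(T)))
E
```

```text
t 8.3 case tcp mm [ -3.5 -72.8 262.4] tool axes in case
 [[ 1.     0.002  0.002]
 [ 0.002 -1.    -0.   ]
 [ 0.002  0.    -1.   ]] q [ 0.29  0.14 -0.53  1.67  0.07  1.35 -1.68] g 0.003 0.0 F [-1.3  0.  -0.3]
1.45 bar case [-2.76348357e-17  1.02100341e-01  1.53052668e-01] tip [0, np.float64(0.082230166162042), np.float64(0.1335627794622553)] px wrist bar,tip (np.float64(137.88879948194776), np.float64(202.29398752632096)) (np.float64(164.60086324245611), np.float64(196.1904528839221)) scene (np.float64(279.4780237267763), np.float64(280.6395633857977)) (np.float64(284.0321965339165), np.float64(278.26069624235333))
1.65 bar case [5.54045458e-17 8.58547976e-02 1.56860885e-01] tip [0, np.float64(0.07025274667159596), np.float64(0.13381190170723511)] px wrist bar,tip (np.float64(149.71939060898035), np.float64(203.5744033313614)) (np.float64(174.9804168227768), np.float64(196.1923576316504)) scene (np.float64(282.64976058868933), np.float64(274.6958378389565)) (np.float64(286.35377880214435), np.float64(274.51382685141033))
```

View pics/c3.png

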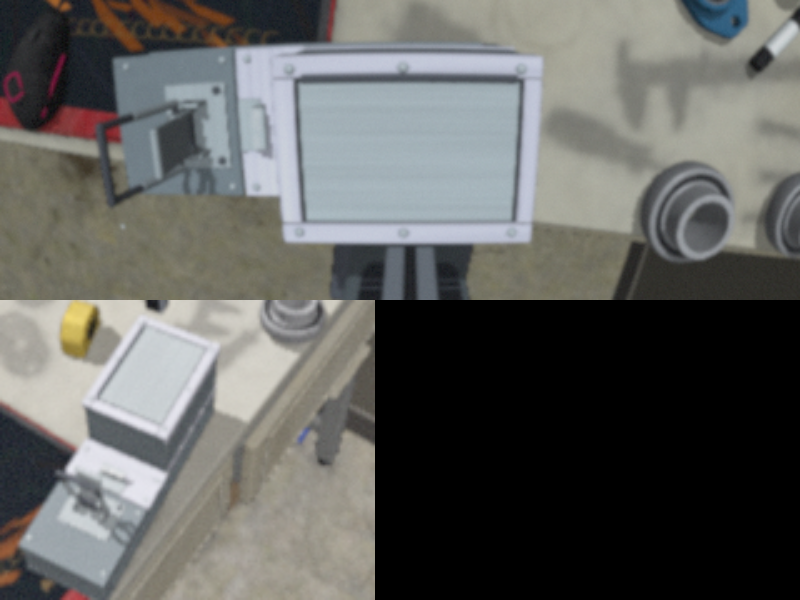

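The flap is shut (crop 300..520 × 80..220) and the bearing is out of sight inside. The bail bar's middle is at wrist pixel (144,198), about case y 92, z 155. The lever is at about 1.58 rad. Next I sweep the bail over with closed fingers.

jog_arm:
  deltas:
    - {"offset": [0.003, -0.03, 0], "rotation": [0, 0, 0], "gripper": 0}
    - {"offset": [0, -0.04, 0], "rotation": [0, 0, 0], "gripper": 0}
    - {"offset": [0, -0.04, 0], "rotation": [0, 0, 0], "gripper": 0}
    - {"offset": [0, -0.04, 0], "rotation": [0, 0, 0], "gripper": 0}
    - {"offset": [0, -0.04, 0], "rotation": [0, 0, 0], "gripper": 0}
    - {"offset": [0, -0.023, 0], "rotation": [0, 0, 0], "gripper": 0}
    - {"offset": [0, 0, 0.03], "rotation": [0, 0, 0], "gripper": 0}
    - {"offset": [0, 0, 0.03], "rotation": [0, 0, 0], "gripper": 0}
    - {"offset": [0, 0, 0.03], "rotation": [0, 0, 0], "gripper": 0}
    - {"offset": [0, 0, 0.014], "rotation": [0, 0, 0], "gripper": 0}
    - {"offset": [0, 0, 0], "rotation": [0, 0, 0], "gripper": 0}
    - {"offset": [0, 0, 0], "rotation": [0, 0, 0], "gripper": 0}

```text
clock: 9.6
position: [0.4929, 0.2712, 0.158]
ee_rot: [0.997, 0.075, 0.0, -0.0]
ft_force: [0.0, 0.5, 0.2]
grip_width: -0.002
grasp_force: 0.0
```

```bash
python3 go.py 0 80 158
```

```text
t 9.6 case tcp mm [ -0.8 140.4 158. ] tool axes in case
 [[ 1.     0.002  0.   ]
 [ 0.002 -1.     0.   ]
 [ 0.    -0.    -1.   ]] q [-0.03  0.33 -0.66  1.71  0.22  1.18 -2.17] g -0.002 0.0 F [0.  0.5 0.2]
delta mm [ 0.7 60.4  0. ]
```

jog_arm:
  deltas:
    - {"offset": [0, 0.01, 0], "rotation": [0, 0, 0], "gripper": 0}
    - {"offset": [0, 0.01, 0], "rotation": [0, 0, 0], "gripper": 0}
    - {"offset": [0, 0.01, 0], "rotation": [0, 0, 0], "gripper": 0}
    - {"offset": [0, 0.01, 0], "rotation": [0, 0, 0], "gripper": 0}
    - {"offset": [0, 0.01, 0], "rotation": [0, 0, 0], "gripper": 0}
    - {"offset": [0, 0.01, 0], "rotation": [0, 0, 0], "gripper": 0}
    - {"offset": [0, 0.005, 0], "rotation": [0, 0, 0], "gripper": 0}
    - {"offset": [0, 0, 0], "rotation": [0, 0, 0], "gripper": 0}
    - {"offset": [0, 0, 0], "rotation": [0, 0, 0], "gripper": 0}
    - {"offset": [0, 0, 0], "rotation": [0, 0, 0], "gripper": 0}
    - {"offset": [0, 0, -0.03], "rotation": [0, 0, 0], "gripper": 0}
    - {"offset": [0, -0.04, -0.03], "rotation": [0, 0, 0], "gripper": 0}
    - {"offset": [0, -0.04, 0], "rotation": [0, 0, 0], "gripper": 0}
    - {"offset": [0, -0.02, 0], "rotation": [0, 0, 0], "gripper": 0}
    - {"offset": [0, 0, 0], "rotation": [0, 0, 0], "gripper": 0}

```text
clock: 11.1
position: [0.4856, 0.3097, 0.2175]
ee_rot: [0.997, 0.078, -0.0, -0.001]
ft_force: [-1.0, -0.2, -0.2]
grip_width: -0.001
grasp_force: 0.0
```

```bash
python3 - <<'E'
from h import *
from go import *
o,q=state();w=imaging.camera("wrist");s=imaging.camera("scene")
np.save("w4.npy",np.r_[o["position"],o["ee_rot"]])
cv2.imwrite("pics/w4.png",w)
d=np.zeros((600,800,3),np.uint8);d[:400,:640]=w;d[400:,:250]=cv2.resize(s[250:330,250:350],(250,200))
cv2.imwrite("pics/c4.png",d)
for lev in(1.3,1.6):
  print(lev,wproj(case([0,.075+.06*np.cos(lev),.074+.06*np.sin(lev)]),o["position"],o["ee_rot"]))
print("bar",wproj(case([0,.011,.067]),o["position"],o["ee_rot"]),"keeper",wproj(case([0,.027,.077]),o["position"],o["ee_rot"]))
E
```

```text
t 11.1 case tcp mm [ -2.4 179.5 217.5] tool axes in case
 [[ 1.     0.008 -0.   ]
 [ 0.008 -1.     0.002]
 [-0.    -0.002 -1.   ]] q [-0.07  0.31 -0.69  1.6   0.2   1.3  -2.21] g -0.001 0.0 F [-1.  -0.2 -0.2]
1.3 (np.float64(438.82365829707646), np.float64(213.77204944570735))
1.6 (np.float64(460.1600385910808), np.float64(214.68639657436182))
bar (np.float64(487.53897194008835), np.float64(192.6477870174345)) keeper (np.float64(478.76065509464), np.float64(195.1189977202161))
```

View pics/c4.png

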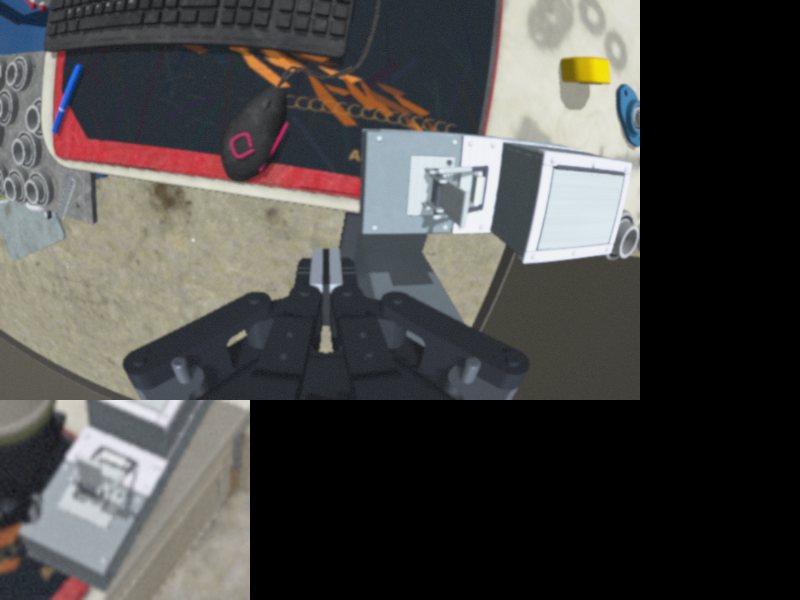

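The picture shows the bail down: its crossbar at (486,187) lies behind the keeper and the lever is still up with its tip near (463,203). Next I go to the keeper side of the lever.

jog_arm:
  deltas:
    - {"offset": [0.001, 0.03, 0], "rotation": [0, 0, 0], "gripper": 0}
    - {"offset": [0, 0.04, 0], "rotation": [0, 0, 0], "gripper": 0}
    - {"offset": [0, 0.04, 0], "rotation": [0, 0, 0], "gripper": 0}
    - {"offset": [0, 0.025, 0], "rotation": [0, 0, 0], "gripper": 0}
    - {"offset": [0, 0, 0], "rotation": [0, 0, 0], "gripper": 0}
    - {"offset": [0, 0, 0.03], "rotation": [0, 0, 0], "gripper": 0}
    - {"offset": [0, 0, 0.03], "rotation": [0, 0, 0], "gripper": 0}
    - {"offset": [0, 0, 0.024], "rotation": [0, 0, 0], "gripper": 0}
    - {"offset": [0, 0, 0], "rotation": [0, 0, 0], "gripper": 0}
    - {"offset": [0, 0, 0], "rotation": [0, 0, 0], "gripper": 0}

```text
clock: 12.2
position: [0.5087, 0.1722, 0.1338]
ee_rot: [0.997, 0.075, -0.0, -0.0]
ft_force: [0.4, -0.0, 0.6]
grip_width: -0.003
grasp_force: 0.0
```

```bash
python3 go.py 0 45 133; python3 -c "
import numpy as np
for t in(1.6,1.4,1.2,1,.8,.6,.4,.2,0):print(t,75+50*np.cos(t)+2*-np.sin(t)-15,74+50*np.sin(t)+2*np.cos(t)+11)"
```

```text
t 12.2 case tcp mm [  0.2  40.1 133.8] tool axes in case
 [[ 1.     0.002 -0.   ]
 [ 0.002 -1.     0.   ]
 [-0.    -0.    -1.   ]] q [ 0.13  0.29 -0.62  1.8   0.19  1.11 -1.98] g -0.003 0.0 F [ 0.4 -0.   0.6]
delta mm [-0.2 -4.9  0.8]
1.6 56.540876678852555 134.92028110747268
1.4 66.52745768503513 134.6124207852235
1.2 76.25380955189924 132.32666980731466
1 85.3321733237912 128.15415385213112
0.8 93.40062328555923 122.26121796367048
0.6 100.13749579869385 114.88279489957112
0.4 105.27421301552695 106.3130391034383
0.2 108.60599023047196 96.89359969543554
0 110.0 87.0
```

jog_arm:
  deltas:
    - {"offset": [0, -0.009, 0], "rotation": [0, 0, 0], "gripper": 0}
    - {"offset": [0, -0.008, 0], "rotation": [0, 0, 0], "gripper": 0}
    - {"offset": [0, -0.005, 0], "rotation": [0, 0, 0], "gripper": 0}
    - {"offset": [0, -0.005, 0], "rotation": [0, 0, 0], "gripper": 0}
    - {"offset": [0, -0.009, 0.002], "rotation": [0, 0, 0], "gripper": 0}
    - {"offset": [0, -0.009, 0.004], "rotation": [0, 0, 0], "gripper": 0}
    - {"offset": [0, -0.0085, 0.006], "rotation": [0, 0, 0], "gripper": 0}
    - {"offset": [0, -0.0065, 0.007], "rotation": [0, 0, 0], "gripper": 0}
    - {"offset": [0, 0, 0], "rotation": [0, 0, 0], "gripper": 0}

```text
clock: 13.1
position: [0.4988, 0.2326, 0.1131]
ee_rot: [0.997, 0.076, -0.001, -0.0]
ft_force: [-0.8, 0.3, 0.5]
grip_width: -0.001
grasp_force: 0.3
```

```bash
python3 go.py 0 105 106
```

```text
t 13.1 case tcp mm [ -0.7 101.4 113.1] tool axes in case
 [[ 1.     0.003 -0.002]
 [ 0.003 -1.     0.   ]
 [-0.002 -0.    -1.   ]] q [ 0.02  0.35 -0.64  1.78  0.23  1.09 -2.11] g -0.001 0.3 F [-0.8  0.3  0.5]
delta mm [ 0.8 -3.6  7.1]
```

jog_arm:
  deltas:
    - {"offset": [0.001, -0.004, 0.007], "rotation": [0, 0, 0], "gripper": 0}
    - {"offset": [0, -0.003, 0.009], "rotation": [0, 0, 0], "gripper": 0}
    - {"offset": [0, -0.001, 0.006], "rotation": [0, 0, 0], "gripper": 0}
    - {"offset": [0, 0, 0.004], "rotation": [0, 0, 0], "gripper": 0}
    - {"offset": [0, 0, 0.002], "rotation": [0, 0, 0], "gripper": 0}
    - {"offset": [0, 0, 0], "rotation": [0, 0, 0], "gripper": 0}

```text
clock: 13.7
position: [0.4992, 0.2397, 0.0882]
ee_rot: [0.997, 0.075, -0.0, 0.001]
ft_force: [-12.3, -5.6, 26.1]
grip_width: -0.004
grasp_force: 13.2
```

```bash
python3 go.py 0 110 84
```

```text
t 13.7 case tcp mm [  0.7 108.3  88.2] tool axes in case
 [[ 1.     0.002 -0.   ]
 [ 0.002 -1.    -0.001]
 [-0.     0.001 -1.   ]] q [ 0.    0.39 -0.63  1.8   0.26  1.04 -2.15] g -0.004 13.2 F [-12.3  -5.6  26.1]
delta mm [-0.7 -1.7  4.2]
```

Solid stop at the flat position. Retract and check.

jog_arm:
  deltas:
    - {"offset": [0, 0, -0.01], "rotation": [0, 0, 0], "gripper": 0}
    - {"offset": [0, 0, -0.03], "rotation": [0, 0, 0], "gripper": 0}
    - {"offset": [0, 0, -0.04], "rotation": [0, 0, 0], "gripper": 0}
    - {"offset": [0, 0, -0.04], "rotation": [0, 0, 0], "gripper": 0}
    - {"offset": [0, 0, -0.03], "rotation": [0, 0, 0], "gripper": 0}
    - {"offset": [-0.03, 0, 0], "rotation": [0, 0, 0], "gripper": 0}
    - {"offset": [-0.03, 0, 0], "rotation": [0, 0, 0], "gripper": 0}
    - {"offset": [0, 0, 0], "rotation": [0, 0, 0], "gripper": 0}

```text
clock: 14.5
position: [0.4377, 0.2307, 0.2365]
ee_rot: [0.997, 0.076, 0.0, 0.001]
ft_force: [0.9, -0.1, 0.3]
grip_width: -0.002
grasp_force: 0.0
```

```bash
python3 - <<'E'
from h import *
from go import *
o,q=state();w=imaging.camera("wrist")
u=[wproj(case(p),o["position"],o["ee_rot"]) for p in((0,.021,.0665),(0,.135,.076),(0,.075,.074))];print(np.round(u))
x,y=map(int,u[2]);x0=max(0,x-130);y0=max(0,y-80)
print(x0,y0);cv2.imwrite("pics/c5.png",cv2.resize(w[y0:y0+160,x0:x0+260],(780,480),interpolation=cv2.INTER_CUBIC))
E
```

```text
t 14.5 case tcp mm [-61.5 108.5 236.5] tool axes in case
 [[ 1.     0.003  0.   ]
 [ 0.003 -1.    -0.001]
 [ 0.     0.001 -1.   ]] q [ 0.08  0.1  -0.69  1.77  0.07  1.29 -2.05] g -0.002 0.0 F [ 0.9 -0.1  0.3]
[[413. 128.]
 [297. 127.]
 [361. 127.]]
230 46
```

View pics/c5.png

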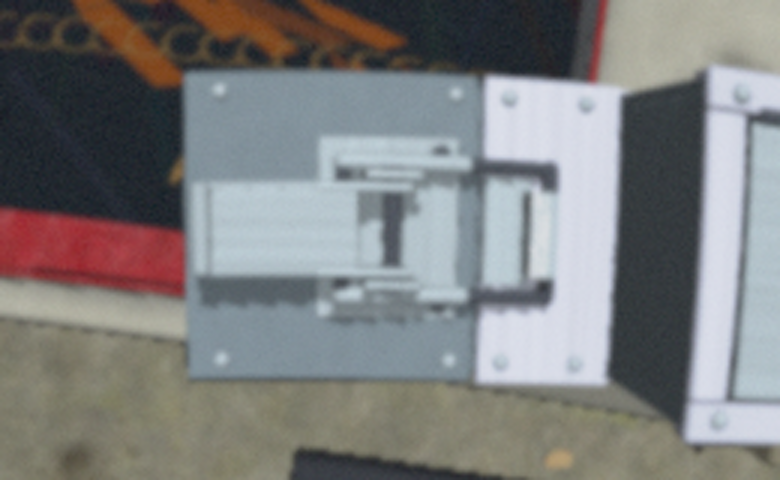

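The crop shows the lever flat, with its tip at (200,230) as predicted. The bail's crossbar at (550,235) is hooked behind the keeper lip at (538,235). The arm is clear, so I hand in.

```bash
python3 -c "
from workcell import workorder
print(workorder.hand_in())"
```

```text
the job is handed in; nothing more can be done
None
```

The job is handed in (hand-in returned no verdict): the reject bearing went through the flap into the bin, the flap shut behind it, and the last picture shows the bail hooked behind the keeper and the lever flat.

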